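Release and push open the gauge box cover

ROBOT

A 6-joint arm with a two-finger parallel gripper is mounted at the origin on the work surface. World frame = base frame: x ahead of the robot, y to its left, z up, the work surface at z = 0. Lengths are in m, angles in rad, forces in N, time in s.
With the tool pointing down it reaches from about 0.3 to 0.775 m from the base axis. Payload 14.6 kg.
Tool frame: the origin (TCP) lies at the very end of the fingers, on their centre line; the grasp point (between the pads) lies 19 mm behind it (ctrl.hold_point_z is the z of the grasp point in the tool frame, in m); z points along the fingers, y is the direction in which the jaws open and shut (so a half turn about z gives the same grasp; the last joint's range is limited). The gripper opens to 94 mm and grips with 3 to 60 N. Pads are 16 mm wide; open, the fingers measure 119 mm over their backs; the gripper's body (75 mm by 177 mm) begins 78 mm behind the grasp point.
Start: joints at [1.038, 0.3, 1.521, -0, 1.321, -0.067], TCP at [0.247, 0.491, 0.177] pointing down, gripper open.
Joint ranges: [-3.03, 3.03], [-0.79, 2.21], [0.23, 2.52], [-1.04, 4.18], [0, 3.07], [-2.55, 2.55]. Speed limits (rad/s): [2.22, 2.22, 2.57, 3.14, 3.14, 3.14].

INTERFACE

Orientations are given as [roll, pitch, yaw] about the fixed x, y, z axes, in that order (R = Rz(yaw) Ry(pitch) Rx(roll)).
In Python, from station import ctrl, cams, hand_in gives the robot as it stands.
- The arm moves only by the tool servo_tool, never from a script. Its argument "rows" is a list of rows, each a list of 7 numbers: the shift along the world's x, y, z in m, then the turn, a rotation vector about the world's x, y, z in rad, then the gripper command: -1 is shut, 1 is fully open, values between are in proportion. A call has exactly 8 rows; each row is the pose to reach, as a shift and turn from the pose measured when the call began; what a row does not reach only later rows make up. A row lasts 1/12 s, in which the tool goes at most 41.7 mm and 7.16 degrees, less where a joint would pass 70% of its speed; a pose out of reach is approached as far as the arm can. A call with a gripper value outside its range is refused whole. The fingers move at their own pace and stop on an object; "newtons" is the grip in N (left out, the last holds). Time passes only in rows, so rows that repeat a pose let the fingers close, or fill a call up. It gives the time, the measured TCP pose, the force and the opening at its end, in the units of the state.
- ctrl.get_obs(): the state, without advancing time (a new reading comes with each control period).
- cams.camera(name): name is "side" or "top"; returns a dict with "image" (400x640x3 uint8, red, green, blue), "depth" (400x640 float32, m along the optical axis (not along the pixel's ray), 0 where there is no reading), "fx", "fy", "cx", "cy" (pixels), "rvec" (rotation vector, rad) and "tvec" (3), from world to camera coordinates, as OpenCV has them. Camera axes: x right, y down, z forward; pixel columns grow to the right and rows downward; lengths in m; the calibration is good to about 2 mm. A picture is of the moment at which its call begins.
- hand_in(): hands the job in, once; it reports no verdict.
Trained networks look in a picture, given as the dict that the camera call returned (one of the last four; its "shot" number tells which), for a name from the list of things; names that differ only in an ending like _2 or _b are one class to them, and where a whole thing is asked for, a point or a joint stands for the part that bears it (a point fixed in the world has none). Each returns a list of dicts, best first, with "p" (0 to 1); they miss things now and then, are a little off and sometimes report something else, mostly with a low value. They report only what shows in the picture. A call takes as long as a camera call. They do not tell look-alikes from the thing itself.
- cams.spot_in(picture, name): "box" ([left, top, right, bottom] as shares, 0 to 1, of the picture: columns of its width, rows of its height, round what is visible of it).
- cams.place_of(picture, name): "at" ([column, row] as shares, 0 to 1, of the picture: columns of its width, rows of its height: a listed point, or the origin of a listed thing).
The state is a dict: "time_s": time; "qpos": joint angles; "joint_vel": joint speeds; "tau": joint torques, N m; "ee_pos": TCP position; "eef_rot": TCP orientation; "force": force on the tool from outside, world axes, zero at the start; "moment": the same for the moment, N m; "grip_width": finger opening in m.
Only numpy, scipy, OpenCV 4.12 (cv2) and the standard library are available. Lean on these libraries where they do the work, as an engineer would, in place of code of your own. Each camera call takes 0.05 s, during which the arm holds its last target.

TASK

Open the walnut gauge box on the shelf: first press the brass snap tab all the way in with the fingertips, then push the released cover off its seat over the gauge well and along the box, over the tab, until it meets the end rim beyond the tab. Push the cover without lifting or tipping it, and leave the roll pins, the mallet and the setting ring where they are.

Things in the scene. Friction and masses are not known exactly. Their poses are not given: they have to be found in the camera images.
- gauge_box: Walnut box fixed to the shelf, 140 (its x) x 320 (its y) x 58 high; origin at the centre of its underside, z up. A 12 mm wide rim runs all round with its top at z = 58. Inside the rim the floor of the sliding way is at z = 45 (116 wide, y = -148 to 148). The half y < 0 is an open well with the bore gauge in it, under the cover; the half y > 0 is a flat solid deck at z = 45 with the snap tab in it. The cover slides from the well half towards +y, onto the deck.
- cover: Loose flat wooden cover, 112 (x) x 140 (y) x 13 mm thick, 0.2 to 0.45 kg; origin at the centre of its underside; axes as the box's when seated. It lies in the way between the rims (2 mm play each side), its top level with the rim, carried on two side runners that keep its panel 3 mm clear of the deck. Seated, its origin is at y = -76.5, z = 45 in the box's frame; pushed against the far rim it is at y = 78. Until the tab is in, its edge runs against the tab.
- rib (a point): Centre of the upright wooden rib on the cover: 64 long (along the cover's x), 14 thick (y), standing 22 mm above the cover's top; this point is half-way up, 20 mm to the -y side of the cover's centre and 11 mm above its top. The rib's -y face is what can be pushed.
- snap_tab (a joint): Travel of the brass snap tab, straight down into the deck: 0 = out (12 mm above the deck, in the cover's way), 0.012 m = fully in, flush with the deck. Needs about 4 to 5 N; it stays where it is left. The cover passes over it from about 0.0095 m.
- tab_top (a point): Centre of the top of the snap tab, a brass block 36 x 36 mm with grooves across its top, just past the cover's edge; at the box's x = 0, y = 14, z = 57 when out.
- pin_a: Steel roll pin standing upright on the shelf at the box's -x side, 20 mm diameter, 55 high; origin at the centre of its underside. Leave alone.
- pin_b: A second roll pin, the same. Leave alone.
- mallet: Copper mallet lying on the shelf beyond the box, 220 mm long with its head 80 mm wide and 42 high; origin under its handle, 106 mm from the head end, handle towards its -x. Leave alone.
- setting_ring: Steel setting ring, 60 mm diameter, 22 high, flat on the shelf past the deck end of the box; origin at the centre of its underside. Leave alone.
Mind the look-alikes: they are no part of the job. There is more than one size of the cover; the one meant has the size given above.

How it is judged:
On the way, in this order (a step that is already met when the one before it is completed fails the run):
1. the snap tab is pressed in while the cover is still on its seat (value of joint snap_tab above 0.0095 m and y of cover in the frame of gauge_box below -0.068 m), for 0.1 s.
2. the cover is pushed off its seat to the far rim (value of joint snap_tab above 0.0095 m and y of cover in the frame of gauge_box above 0.068 m), for 0.2 s.
At the end, for the whole second after the job is handed in: The tab is in (joint over 0.0095 m) and the cover lies flat and at rest in the way, within about 10 mm of the far rim, so that the gauge well is uncovered (all of step 2 and y of cover in the frame of gauge_box below 0.082 m and z of cover in the frame of gauge_box between 0.042 and 0.05 m and angle between cover's own z axis and vertical below 0.05 rad and linear speed of cover below 0.01 m/s); the robot touches nothing.
It fails at once if the cover is lifted more than 8 mm or tipped more than 0.15 rad (z of cover in the frame of gauge_box above 0.053 m or angle between cover's own z axis and vertical above 0.15 rad).
It fails at once if a roll pin (pin_a) is moved more than 15 mm (distance of pin_a from where it was at the start of the episode above 0.015 m).
It fails at once if a roll pin (pin_b) is moved more than 15 mm (distance of pin_b from where it was at the start of the episode above 0.015 m).
It fails at once if a mallet (mallet) is moved more than 15 mm (distance of mallet from where it was at the start of the episode above 0.015 m).
It fails at once if a setting ring (setting_ring) is moved more than 15 mm (distance of setting_ring from where it was at the start of the episode above 0.015 m).
It also fails if it takes over 40 s, if anything falls off the work surface, if the arm or the gripper's body presses on something with over 40 N, if the wrist force passes 120 N, or if a joint passes its speed limit or range.

## Working session

There is one attempt and no reset: what is moved stays moved. The work goes in short steps, Python scripts to look and compute and a tool call to move; the robot and the scene stay as the last step left them, time stands still between calls to the robot, and variables do not carry over. Pictures are saved under pics/ and viewed, and the job is handed in when it is done.

Besides the shell and the picture viewer there is one more tool, called after "Request:" as a command line: name --pt "numbers of a row" for each row, then --argument value for the rest. servo_tool: Moves the arm, as the interface text tells. Its arguments: {"type":"object","properties":{"rows":{"type":"array"},"newtons":{"type":"number"}},"required":["rows"]}

```bash
mkdir -p pics; cat > h.py <<'E'
import numpy as np, cv2
from station import ctrl, cams, hand_in
def w2c(c): 
    R,_=cv2.Rodrigues(np.array(c['rvec'],float)); return R,np.array(c['tvec'],float).reshape(3)
def unp(c,u,v,d=None,z=None):
    R,t=w2c(c); r=np.array([(u-c['cx'])/c['fx'],(v-c['cy'])/c['fy'],1.])
    if d is None:
        o=-R.T@t; w=R.T@r; d=(z-o[2])/w[2]
    return R.T@(r*d-t)
def proj(c,p):
    R,t=w2c(c); q=R@np.array(p)+t; return c['fx']*q[0]/q[2]+c['cx'],c['fy']*q[1]/q[2]+c['cy']
def save(c,n,crop=None,s=1):
    im=cv2.cvtColor(c['image'],cv2.COLOR_RGB2BGR)
    if crop: im=im[crop[1]:crop[3],crop[0]:crop[2]]
    cv2.imwrite('pics/'+n,cv2.resize(im,None,fx=s,fy=s,interpolation=cv2.INTER_CUBIC))
def nets(c,names):
    for n in names:
        for r in cams.place_of(c,n)[:4]:
            u,v=r['at'][0]*640,r['at'][1]*400
            d=float(c['depth'][min(399,int(v)),min(639,int(u))])
            print(n,round(r['p'],2),round(u),round(v),unp(c,u,v,d).round(3) if d>0 else None)
E
python3 - <<'E'
from h import *
print(ctrl.get_obs())
for k in('top','side'):
    c=cams.camera(k); save(c,k+'0.png'); print(k,(-w2c(c)[0].T@w2c(c)[1]).round(3))
    nets(c,['gauge_box','cover','rib','tab_top','pin_a','mallet','setting_ring'])
E
```

```text
{'time_s': 0.0, 'qpos': array([ 1.03842456e+00,  3.00488114e-01,  1.52155503e+00, -1.52986738e-05,
        1.32069021e+00, -6.66221837e-02]), 'joint_vel': array([-7.32943356e-04, -1.21788582e-03, -1.11552724e-04, -2.86932514e-04,
        1.39607213e-05, -7.39506278e-04]), 'tau': array([-7.13307218e-04, -5.31808805e+01, -3.52730477e+01,  7.07691209e-02,
        2.44741532e-02, -1.02464121e-04]), 'ee_pos': array([0.24687477, 0.49116414, 0.17648803]), 'eef_rot': array([-3.14045350e+00, -6.11540060e-05,  2.67584683e+00]), 'force': array([-0.73837427,  0.33916214,  0.27464416]), 'moment': array([ 0.05435944,  0.00073777, -0.00219164]), 'grip_width': 0.09384156568789413}
top [0.356 0.024 1.384]
gauge_box 0.78 336 177 [ 0.59  -0.032  0.055]
gauge_box 0.65 312 229 [0.448 0.03  0.04 ]
cover 0.83 362 165 [ 0.626 -0.103  0.054]
cover 0.65 434 154 [ 0.672 -0.313  0.009]
cover 0.6 385 277 [ 0.322 -0.174  0.02 ]
rib 0.95 378 291 [ 0.287 -0.15   0.055]
rib 0.88 375 162 [ 0.63  -0.136  0.078]
rib 0.77 441 157 [ 0.659 -0.329  0.025]
rib 0.45 335 174 [ 0.597 -0.031  0.059]
pin_a 0.62 381 209 [ 0.51  -0.161  0.024]
pin_a 0.44 314 223 [0.463 0.024 0.058]
setting_ring 0.63 258 198 [0.534 0.185 0.001]
side [ 0.417 -0.792  0.774]
gauge_box 0.78 361 240 [ 0.584 -0.099  0.057]
cover 0.87 222 308 [ 0.314 -0.192  0.017]
cover 0.86 379 246 [ 0.61  -0.141  0.081]
cover 0.68 433 346 [ 0.664 -0.329  0.026]
rib 0.95 434 348 [ 0.664 -0.335  0.028]
rib 0.92 207 294 [ 0.29  -0.179  0.043]
rib 0.72 359 214 [ 0.595 -0.021  0.055]
rib 0.16 361 238 [ 0.586 -0.092  0.057]
tab_top 0.7 356 218 [ 0.587 -0.036  0.058]
pin_a 0.68 329 290 [ 0.511 -0.173  0.008]
pin_a 0.57 292 220 [0.46  0.022 0.015]
setting_ring 0.75 316 173 [0.53  0.169 0.023]
```

View pics/top0.png

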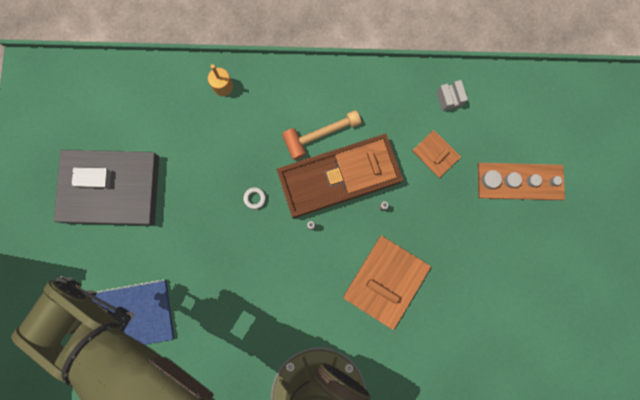

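View pics/side0.png

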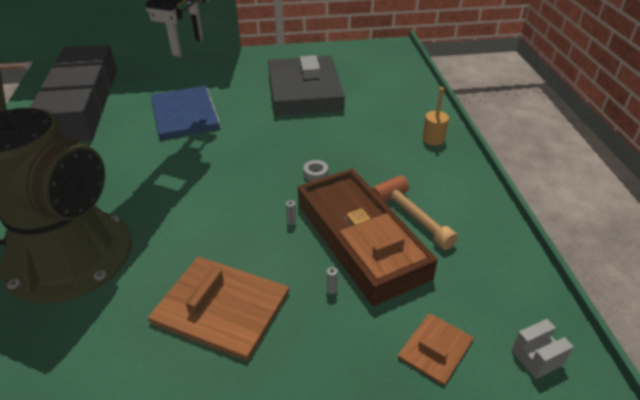

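The top view shows three possible covers: (365,165), seated in the box with the tab at its edge; a large loose one at (387,283); and a small loose one at (437,153). Only the one in the box fits the description. Next I check it in a crop and fit the box pose.

```bash
cat >> h.py <<'E'
def cloud(c):
    R,t=w2c(c); v,u=np.nonzero(c['depth']>0); d=c['depth'][v,u]
    P=np.c_[(u-c['cx'])/c['fx']*d,(v-c['cy'])/c['fy']*d,d]; return (P-t)@R,u,v
E
python3 - <<'E'
from h import *
for k in('top','side'):
    c=cams.camera(k); save(c,k+'1.png',(265,100,415,240) if k=='top' else (270,150,460,310),4)
    P,u,v=cloud(c)
    near=(P[:,0]>.42)&(P[:,0]<.75)&(P[:,1]>-.24)&(P[:,1]<.14)
    m=near&(P[:,2]>.05)&(P[:,2]<.066)
    # largest connected
    im=np.zeros((400,640),np.uint8); im[v[m],u[m]]=1
    n,l,s,ce=cv2.connectedComponentsWithStats(im); i=1+np.argmax(s[1:,4])
    q=m&(l[v,u]==i)
    r=cv2.minAreaRect((P[q][:,:2]*1000).astype(np.float32)); print(k,r,np.median(P[q][:,2]))
    q=near&(P[:,2]>.072)&(P[:,2]<.09); 
    print('rib',cv2.minAreaRect((P[q][:,:2]*1000).astype(np.float32)),q.sum(),np.percentile(P[q][:,2],80))
    R=im
    hsv=cv2.cvtColor(c['image'],cv2.COLOR_RGB2HSV)[v,u].astype(int)
    ib=near&(hsv[:,0]>15)&(hsv[:,0]<32)&(hsv[:,1]>100)&(hsv[:,2]>150)&(P[:,2]>.045)&(P[:,2]<.065)
    print('tab',ib.sum(),np.median(P[ib],0) if ib.any() else'')
    nets(c,['tab_top','rib','mallet','setting_ring','pin_a','pin_b'])
E
```

```text
top ((600.1446533203125, -41.59527587890625), (141.67559814453125, 320.7972106933594), 19.693044662475586) 0.05652669462045751
rib ((632.1332397460938, -131.39419555664062), (63.33232116699219, 14.577337265014648), 18.886188507080078) 125 0.08139421448649173
tab 177 [ 0.59345263 -0.02708516  0.05556173]
tab_top 0.62 332 177 [ 0.589 -0.021  0.056]
rib 0.89 382 291 None
rib 0.83 439 157 [ 0.661 -0.324  0.024]
mallet 0.86 324 132 [0.723 0.003 0.024]
mallet 0.45 364 169 [ 0.614 -0.109  0.058]
setting_ring 0.54 256 198 [ 0.534  0.191 -0.002]
pin_a 0.46 382 211 [ 0.507 -0.166 -0.002]
pin_a 0.43 311 227 [0.452 0.031 0.054]
pin_a 0.23 338 174 [ 0.599 -0.037  0.058]
pin_b 0.46 382 211 [ 0.507 -0.166 -0.002]
pin_b 0.43 311 227 [0.452 0.031 0.054]
pin_b 0.23 338 174 [ 0.599 -0.037  0.058]
side ((597.4124755859375, -42.33616638183594), (142.62054443359375, 324.56927490234375), 19.607852935791016) 0.05784772573730642
rib ((630.5360717773438, -133.45553588867188), (64.97224426269531, 17.440723419189453), 22.082143783569336) 257 0.08053729393609893
tab 193 [ 0.59288931 -0.02901942  0.0570918 ]
tab_top 0.51 359 215 [ 0.596 -0.026  0.057]
rib 0.75 205 293 [ 0.287 -0.181  0.049]
rib 0.64 433 348 [ 0.663 -0.333  0.026]
rib 0.62 390 244 [ 0.631 -0.138  0.08 ]
mallet 0.85 408 217 [ 0.716  0.015 -0.   ]
setting_ring 0.61 315 172 [0.532 0.203 0.001]
pin_a 0.78 333 292 [ 0.518 -0.176  0.004]
pin_a 0.75 294 222 [0.464 0.024 0.008]
pin_b 0.78 333 292 [ 0.518 -0.176  0.004]
pin_b 0.75 294 222 [0.464 0.024 0.008]
```

```bash
ls pics
```

```text
side0.png
side1.png
top0.png
top1.png
```

View pics/top1.png

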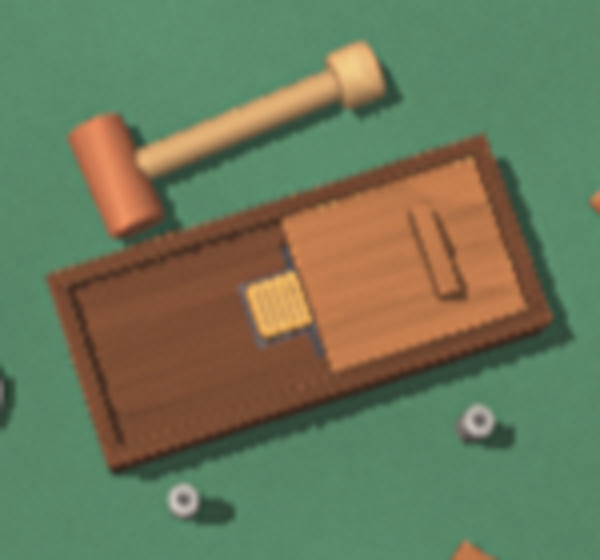

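View pics/side1.png

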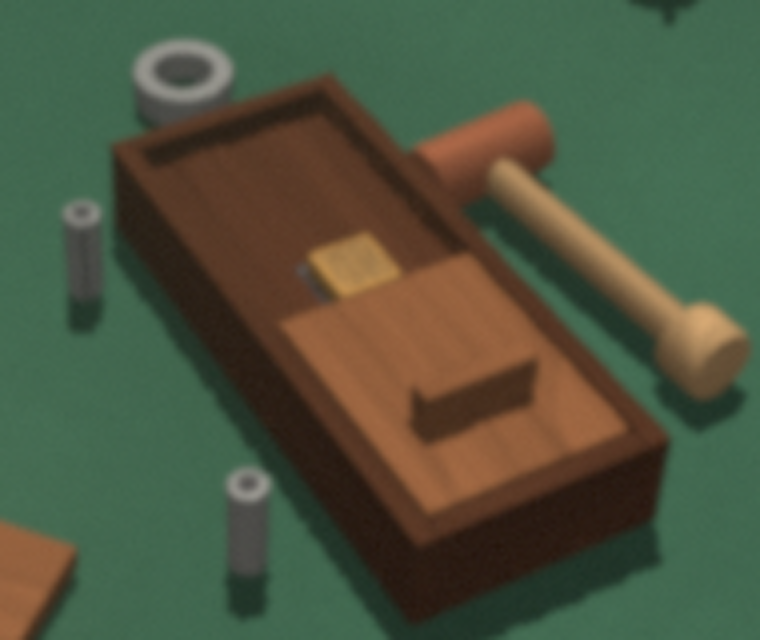

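Box pose from both views: centre (0.599, -0.042), yaw 19.65°, measured 142 x 322, which fits the given size. From it the tab should be at (0.594, -0.029) and the rib at (0.631, -0.133), and the measured values match both. The crops show the seated cover with its rib, and the tab just past the cover's edge. Next I move over the tab with the fingers shut and the jaw axis along the box's x.

Request:
servo_tool --pt "0.022 -0.033 0 0 0 -0.095 -1" --pt "0.044 -0.066 0 0 0 -0.19 -1" --pt "0.066 -0.099 0 0 0 -0.285 -1" --pt "0.088 -0.132 0 0 0 -0.38 -1" --pt "0.11 -0.165 0 0 0 -0.475 -1" --pt "0.132 -0.198 0 0 0 -0.57 -1" --pt "0.154 -0.231 0 0 0 -0.665 -1" --pt "0.176 -0.264 0 0 0 -0.762 -1"

```text
time_s: 2.17
ee_pos: [0.4237, 0.2256, 0.1773]
eef_rot: [3.141, -0.0, 1.909]
force: [0.4, 0.1, 0.3]
grip_width: 0.0441
```

Request:
servo_tool --pt "0.021 -0.032 0 0 0 0 -1" --pt "0.042 -0.064 0 0 0 0 -1" --pt "0.064 -0.096 0 0 0 0 -1" --pt "0.085 -0.128 -0.005 0 0 0 -1" --pt "0.106 -0.16 -0.015 0 0 0 -1" --pt "0.128 -0.192 -0.03 0 0 0 -1" --pt "0.15 -0.224 -0.045 0 0 0 -1" --pt "0.17 -0.2535 -0.06 0 0 0.005 -1"

```text
time_s: 2.83
ee_pos: [0.5947, -0.03, 0.1166]
eef_rot: [3.141, 0.0, 1.914]
force: [-0.1, 0.7, 0.3]
grip_width: 0.0003
```

```bash
python3 - <<'E'
from h import *
o=ctrl.get_obs(); print(o['ee_pos'],o['eef_rot'],o['force'],o['grip_width'])
c=cams.camera('side'); save(c,'side2.png',(250,60,490,300),2.5)
E
```

```text
[ 0.59468156 -0.03000702  0.11662511] [3.14070192e+00 1.36899560e-04 1.91369365e+00] [-0.06346094  0.65795109  0.25733277] 0.00032854462061839777
```

View pics/side2.png

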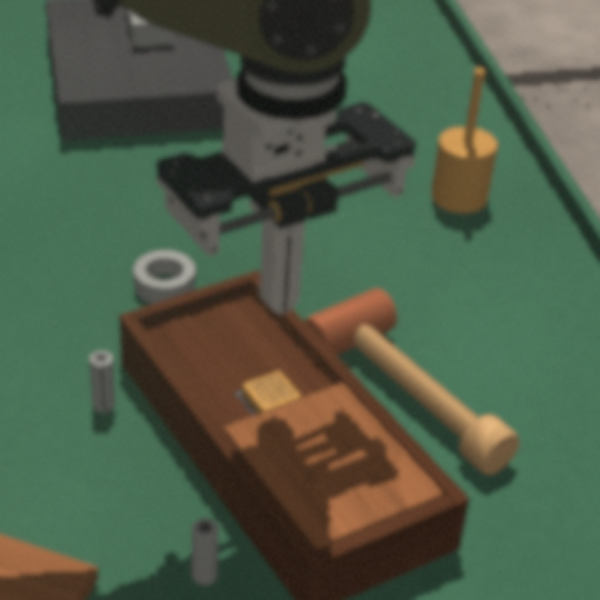

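The shut fingers hang over the tab, with the jaw axis across the box. I now press down: to just above the tab first, then slowly.

Request:
servo_tool --pt "0 0.002 -0.015 0 0 0 -1" --pt "0 0.002 -0.03 0 0 0 -1" --pt "0 0.002 -0.045 0 0 0 -1" --pt "0 0.002 -0.055 0 0 0 -1" --pt "0 0.002 -0.058 0 0 0 -1" --pt "0 0.002 -0.061 0 0 0 -1" --pt "0 0.002 -0.064 0 0 0 -1" --pt "0 0.002 -0.066 0 0 0 -1"

```text
time_s: 3.55
ee_pos: [0.5959, -0.0323, 0.0473]
eef_rot: [-3.14, -0.0, 1.912]
force: [0.2, 0.9, -0.2]
grip_width: 0.0004
```

```bash
python3 - <<'E'
from h import *
o=ctrl.get_obs(); print(o['ee_pos'],o['eef_rot'],o['force'],o['moment'],o['grip_width'],o['joint_vel'])
c=cams.camera('side'); save(c,'side3.png',(290,120,470,280),4)
o=ctrl.get_obs(); print(o['ee_pos'],o['force'],o['joint_vel'])
E
```

```text
[ 0.59588148 -0.0322779   0.04732213] [-3.13963998e+00 -1.08130103e-04  1.91156243e+00] [ 0.17502726  0.85095887 -0.24263902] [-0.00833738  0.01890491 -0.02827986] 0.0003632119339896196 [-0.00139392  0.02930229  0.01769503 -0.00175392 -0.04449501 -0.00040469]
[ 0.59571202 -0.03226958  0.04696083] [ 0.46564292  1.03680292 -0.05870187] [-0.00171685 -0.00115853 -0.00057953 -0.00121028  0.00727462 -0.00052411]
```

View pics/side3.png

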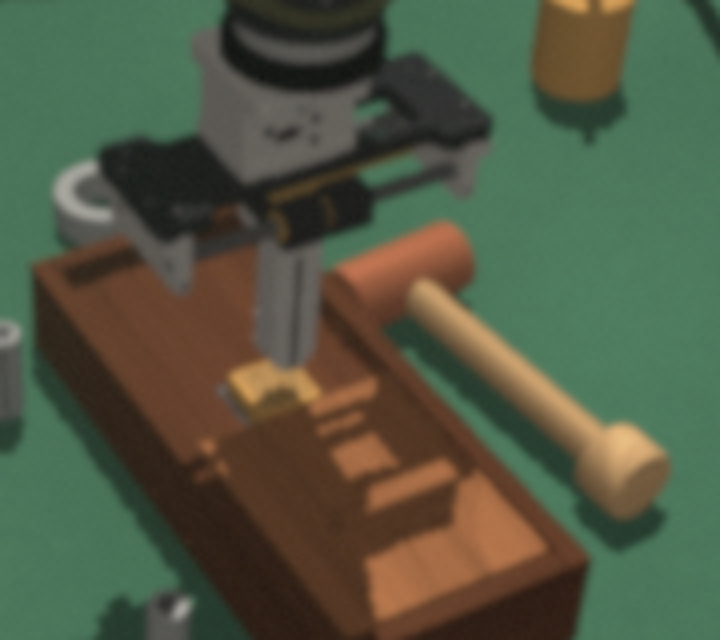

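```bash
python3 - <<'E'
from h import *
c=cams.camera('side'); o=ctrl.get_obs(); p=o['ee_pos']; print(p,proj(c,p), o['qpos'].round(3),o['force'])
for u,v in [(359,207),(361,208),(362,209),(361,205),(360,203),(362,200),(350,216),(360,218),(367,216)]:
    d=float(c['depth'][v,u]); print(u,v,unp(c,u,v,d).round(4), c['image'][v,u])
c=cams.camera('top'); save(c,'top3.png',(265,100,415,240),4); print(proj(c,p))
E
```

```text
[ 0.59566396 -0.03228906  0.04709854] (np.float64(359.8302587910486), np.float64(220.51982083524032)) [-1.150e-01  5.350e-01  1.508e+00 -1.000e-03  1.101e+00 -4.550e-01] [-0.24178536 -0.06683164 -1.17852466]
359 207 [ 0.5899 -0.0426  0.094 ] [102  97  92]
361 208 [ 0.5941 -0.0426  0.0908] [100  95  90]
362 209 [ 0.5964 -0.0421  0.0875] [87 83 79]
361 205 [ 0.5932 -0.0448  0.1008] [99 94 88]
360 203 [ 0.5913 -0.0435  0.1052] [102  98  92]
362 200 [ 0.5958 -0.0399  0.1093] [89 85 81]
350 216 [ 0.576  -0.0259  0.0564] [198 149  85]
360 218 [ 0.5953 -0.0339  0.0557] [95 75 48]
367 216 [ 0.611  -0.0287  0.0545] [186 139  82]
(np.float64(335.8619520264041), np.float64(175.6449783852301))
```

View pics/top3.png

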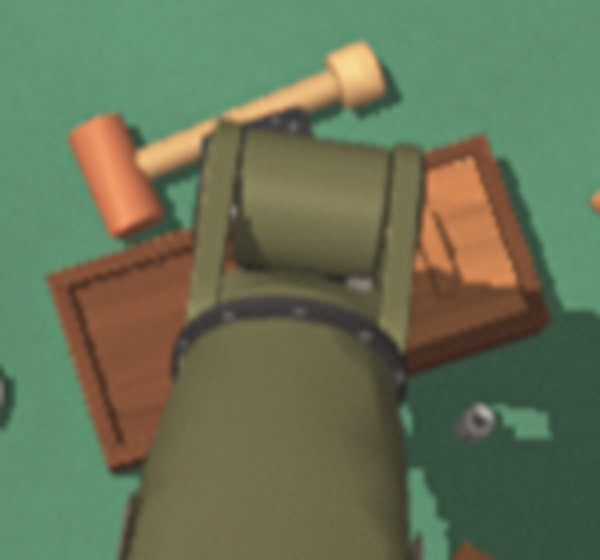

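```bash
python3 - <<'E'
from h import *
c=cams.camera('side'); o=ctrl.get_obs(); print(o['ee_pos'],o['time_s'])
for p in ([0.5947,-.030,.1166],[.247,.491,.177],[.5957,-.0323,.047],[.5957,-.0323,.057],[.5957,-.0323,.077]): print(p,proj(c,p))
save(c,'side4.png',(320,160,420,240),8)
d=c['depth']
for v in range(190,226,2): print(v,[tuple(unp(c,u,v,float(d[v,u])).round(3)) for u in (355,360,364)])
E
```

```text
[ 0.59575298 -0.0323323   0.04731089] 3.75
[0.5947, -0.03, 0.1166] (np.float64(360.66900447852976), np.float64(194.01462261120412))
[0.247, 0.491, 0.177] (np.float64(190.3385103274212), np.float64(59.01798505918475))
[0.5957, -0.0323, 0.047] (np.float64(359.8463952198207), np.float64(220.5567533031068))
[0.5957, -0.0323, 0.057] (np.float64(360.06005463460895), np.float64(216.98178242781316))
[0.5957, -0.0323, 0.077] (np.float64(360.49546811573936), np.float64(209.69640015110065))
190 [(np.float64(0.582), np.float64(-0.033), np.float64(0.131)), (np.float64(0.59), np.float64(-0.045), np.float64(0.139)), (np.float64(0.598), np.float64(-0.041), np.float64(0.135))]
192 [(np.float64(0.583), np.float64(-0.031), np.float64(0.124)), (np.float64(0.589), np.float64(-0.048), np.float64(0.137)), (np.float64(0.599), np.float64(-0.039), np.float64(0.129))]
194 [(np.float64(0.583), np.float64(-0.03), np.float64(0.118)), (np.float64(0.59), np.float64(-0.045), np.float64(0.13)), (np.float64(0.6), np.float64(-0.038), np.float64(0.123))]
196 [(np.float64(0.582), np.float64(-0.037), np.float64(0.119)), (
[... 1984 characters left out ...]
4(-0.034), np.float64(0.057)), (np.float64(0.417), np.float64(-0.792), np.float64(0.774)), (np.float64(0.603), np.float64(-0.037), np.float64(0.058))]
220 [(np.float64(0.584), np.float64(-0.039), np.float64(0.056)), (np.float64(0.594), np.float64(-0.039), np.float64(0.055)), (np.float64(0.602), np.float64(-0.043), np.float64(0.057))]
222 [(np.float64(0.583), np.float64(-0.044), np.float64(0.056)), (np.float64(0.593), np.float64(-0.045), np.float64(0.055)), (np.float64(0.6), np.float64(-0.05), np.float64(0.059))]
224 [(np.float64(0.583), np.float64(-0.047), np.float64(0.053)), (np.float64(0.591), np.float64(-0.056), np.float64(0.06)), (np.float64(0.599), np.float64(-0.057), np.float64(0.06))]
```

View pics/side4.png

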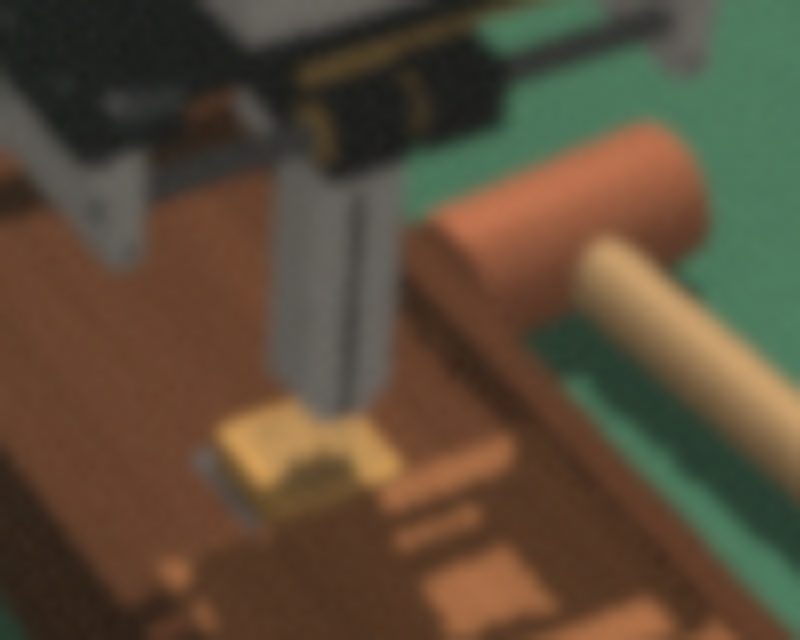

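The side view shows the fingertips still about 20–30 mm above the tab: tip at pixel (361,212), tab top at (360,218), and the shadow is detached. The reported z is 0.047 and there is no force. The xy position agrees with the pictures, so the reported height reads low. From here I descend on force and vision rather than the reported z, and shift a little towards the box's +y.

Request:
servo_tool --pt "-0.001 0.003 -0.002 0 0 0 -1" --pt "-0.002 0.006 -0.004 0 0 0 -1" --pt "-0.002 0.006 -0.006 0 0 0 -1" --pt "-0.002 0.006 -0.008 0 0 0 -1" --pt "-0.002 0.006 -0.01 0 0 0 -1" --pt "-0.002 0.006 -0.01 0 0 0 -1" --pt "-0.002 0.006 -0.01 0 0 0 -1" --pt "-0.002 0.006 -0.01 0 0 0 -1"

```text
time_s: 4.42
ee_pos: [0.5938, -0.0264, 0.0373]
eef_rot: [-3.139, -0.0, 1.911]
force: [0.3, -0.5, -0.1]
grip_width: 0.0002
```

```bash
python3 - <<'E'
from h import *
c=cams.camera('side'); o=ctrl.get_obs(); print(o['ee_pos'],o['force'],o['time_s'],proj(c,o['ee_pos']))
save(c,'side5.png',(320,160,420,240),8)
E
```

```text
[ 0.59382244 -0.02640801  0.03738394] [ 0.32864527  0.33132077 -0.70922339] 4.4667 (np.float64(358.21899089790276), np.float64(222.1076389453515))
```

View pics/side5.png

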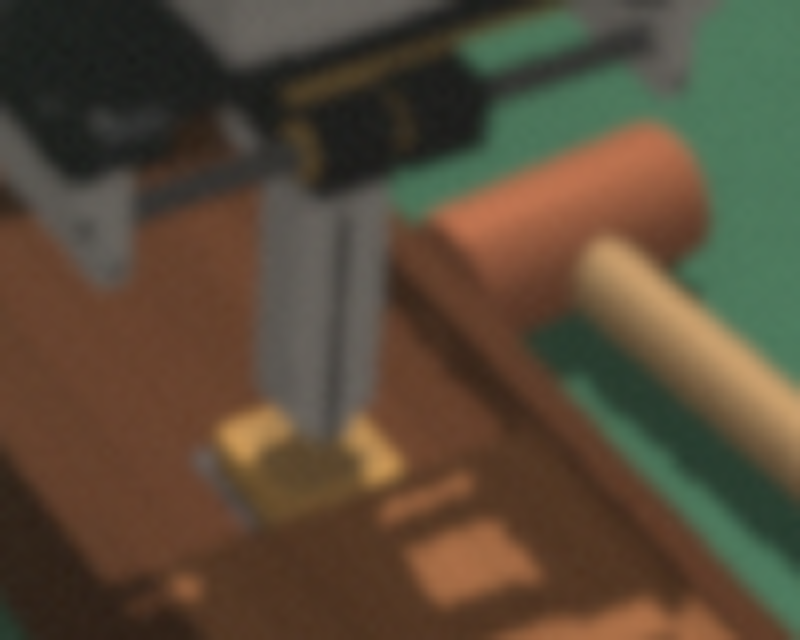

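The tip has come down to about (360,215), close above the tab and centred on it (box y ≈ 16). Continuing down.

Request:
servo_tool --pt "0 0 -0.002 0 0 0 -1" --pt "0 0 -0.004 0 0 0 -1" --pt "0 0 -0.006 0 0 0 -1" --pt "0 0 -0.008 0 0 0 -1" --pt "0 0 -0.01 0 0 0 -1" --pt "0 0 -0.012 0 0 0 -1" --pt "0 0 -0.013 0 0 0 -1" --pt "0 0 -0.013 0 0 0 -1"

```text
time_s: 5.13
ee_pos: [0.5938, -0.0264, 0.0242]
eef_rot: [-3.139, -0.0, 1.911]
force: [-0.7, 0.3, -0.5]
grip_width: 0.0003
```

```bash
python3 - <<'E'
from h import *
c=cams.camera('side'); o=ctrl.get_obs(); print(o['ee_pos'],o['force'],o['time_s'])
save(c,'side6.png',(320,160,420,240),8)
E
```

```text
[ 0.5938073  -0.0263963   0.02421432] [ 0.35449654 -0.74011014  0.15164627] 5.1833
```

View pics/side6.png

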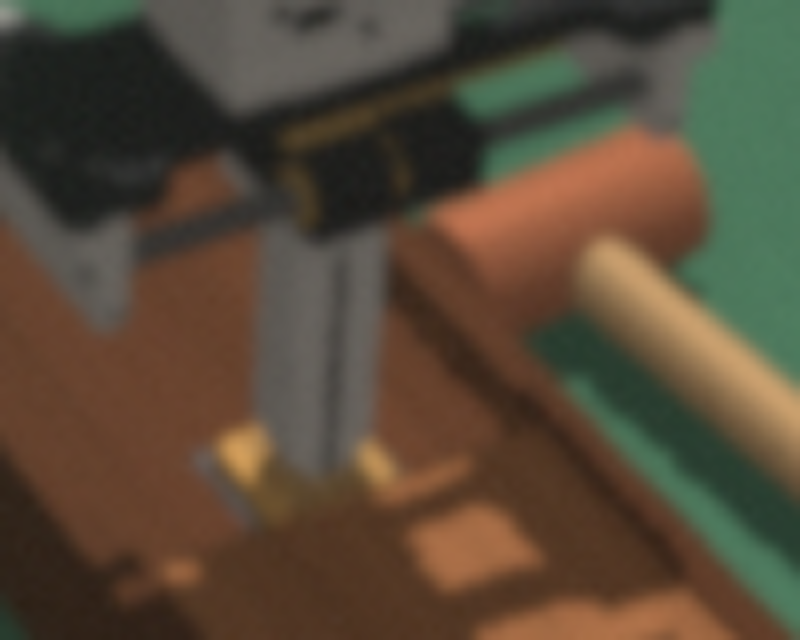

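The tab's top edge has begun to drop, from about v=405 to 425 in the crop. Continuing down in small steps.

Request:
servo_tool --pt "0 0 -0.001 0 0 0 -1" --pt "0 0 -0.002 0 0 0 -1" --pt "0 0 -0.003 0 0 0 -1" --pt "0 0 -0.004 0 0 0 -1" --pt "0 0 -0.005 0 0 0 -1" --pt "0 0 -0.006 0 0 0 -1" --pt "0 0 -0.007 0 0 0 -1" --pt "0 0 -0.007 0 0 0 -1"

```text
time_s: 5.85
ee_pos: [0.5938, -0.0264, 0.017]
eef_rot: [-3.139, -0.0, 1.911]
force: [0.2, -0.5, 0.2]
grip_width: 0.0007
```

```bash
python3 - <<'E'
from h import *
c=cams.camera('side'); o=ctrl.get_obs(); print(o['ee_pos'],o['force'],o['time_s'])
save(c,'side7.png',(320,160,420,240),8)
P,u,v=cloud(c);h=cv2.cvtColor(c['image'],cv2.COLOR_RGB2HSV)[v,u].astype(int)
m=(h[:,0]>15)&(h[:,0]<32)&(h[:,1]>100)&(h[:,2]>130)&(u>340)&(u<375)&(v>205)&(v<230)
print(m.sum(),np.percentile(P[m][:,2],[20,50,80]))
E
```

```text
[ 0.59380061 -0.0263996   0.01697467] [-0.45853785 -0.52980409  0.54185958] 5.9
23 [0.04468282 0.04570464 0.04804715]
```

View pics/side7.png

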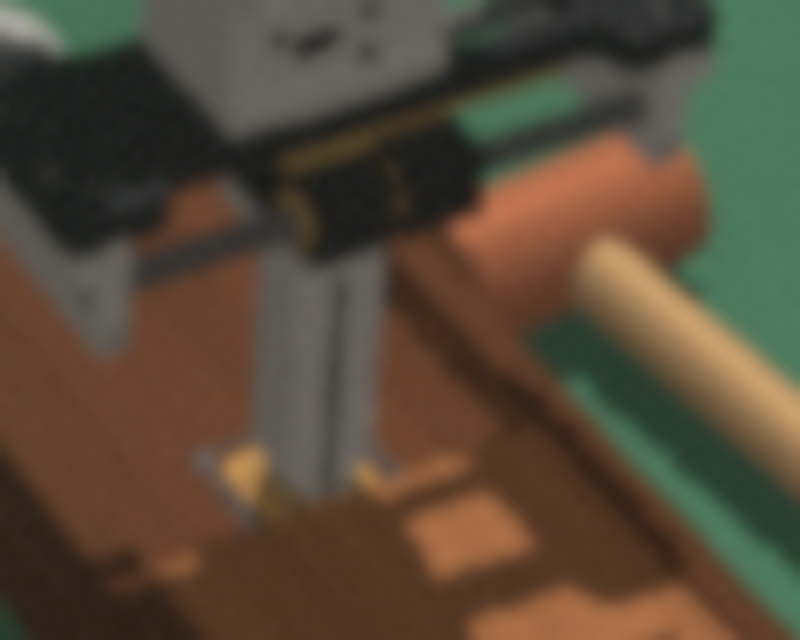

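The tab is nearly flush (z ≈ 0.046). Pressing on gently until it bottoms out.

Request:
servo_tool --pt "0 0 -0.001 0 0 0 -1" --pt "0 0 -0.001 0 0 0 -1" --pt "0 0 -0.002 0 0 0 -1" --pt "0 0 -0.002 0 0 0 -1" --pt "0 0 -0.003 0 0 0 -1" --pt "0 0 -0.003 0 0 0 -1" --pt "0 0 -0.003 0 0 0 -1" --pt "0 0 -0.003 0 0 0 -1"

```text
time_s: 6.57
ee_pos: [0.594, -0.0265, 0.0168]
eef_rot: [-3.14, 0.0, 1.911]
force: [-15.3, 0.8, 33.2]
grip_width: 0.0003
```

```bash
python3 - <<'E'
from h import *
c=cams.camera('side'); o=ctrl.get_obs(); print(o['ee_pos'],o['force'],o['time_s'],o['tau'])
save(c,'side8.png',(320,160,420,240),8)
P,u,v=cloud(c);h=cv2.cvtColor(c['image'],cv2.COLOR_RGB2HSV)[v,u].astype(int)
m=(h[:,0]>15)&(h[:,0]<32)&(h[:,1]>100)&(h[:,2]>130)&(u>340)&(u<375)&(v>205)&(v<230)
print(m.sum(),np.percentile(P[m][:,2],[20,50,80]))
E
```

```text
[ 0.59400776 -0.02642892  0.01678225] [-15.63274301   0.64382983  31.52651646] 6.6167 [-1.72102042e-01 -4.62404501e+01 -2.67038387e+01  2.08497788e-01
 -4.19461638e+00 -1.09216635e-03]Traceback (most recent call last):
  File "<stdin>", line 6, in <module>
    return _quantile_unchecked(
        a, q, axis, out, overwrite_input, method, keepdims, weights)
    return _ureduce(a,
                    func=_quantile_ureduce_func,
    ...<5 lines>...
                    overwrite_input=overwrite_input,
                    method=method)
    r = func(a, **kwargs)
    result = _quantile(arr,
                       quantiles=q,
    ...<2 lines>...
                       out=out,
                       weights=wgt)
    slices_having_nans = np.isnan(arr[-1, ...])
                                  ~~~^^^^^^^^^
IndexError: index -1 is out of bounds for axis 0 with size 0
```

View pics/side8.png

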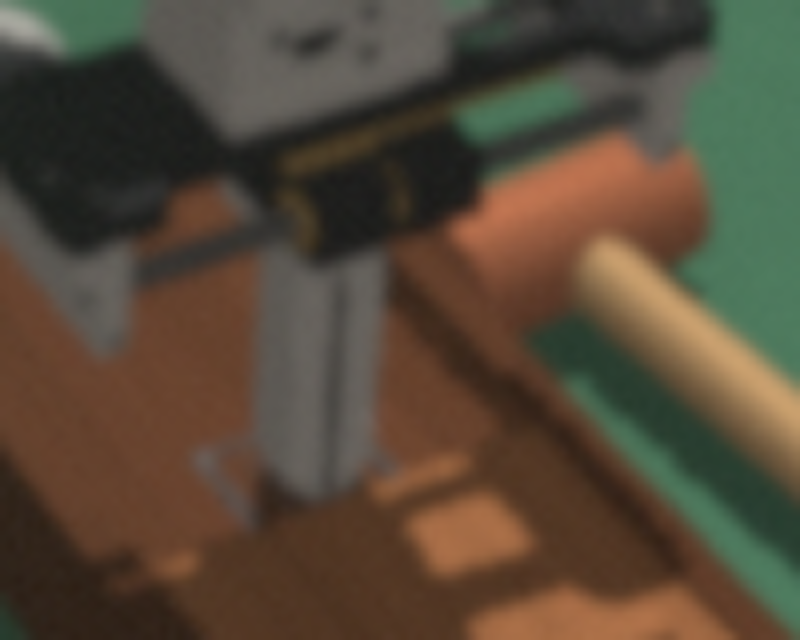

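The tab has bottomed: 33 N upward, and no brass shows above the deck any more. The true tip height is the reported z + 0.028. I lift, open the fingers to about 30 mm and go over to behind the rib.

Request:
servo_tool --pt "0 0 0.02 0 0 0 -1" --pt "0 0 0.045 0 0 0 -1" --pt "0 0 0.075 0 0 0 -0.36" --pt "0.008 -0.022 0.08 0 0 0 -0.36" --pt "0.02 -0.055 0.08 0 0 0 -0.36" --pt "0.032 -0.09 0.08 0 0 0 -0.36" --pt "0.0455 -0.129 0.08 0 0 0 -0.36" --pt "0.0455 -0.129 0.08 0 0 0 -0.36"

```text
time_s: 7.28
ee_pos: [0.6401, -0.1614, 0.096]
eef_rot: [-3.14, 0.001, 1.907]
force: [0.2, 0.6, -1.0]
grip_width: 0.0299
```

```bash
python3 - <<'E'
from h import *
c=cams.camera('side'); o=ctrl.get_obs(); print(o['ee_pos'],o['eef_rot'],o['force'],o['time_s'],o['grip_width'])
save(c,'side9.png',(270,130,470,280),4)
c=cams.camera('top'); save(c,'top9.png',(265,100,415,240),4)
E
```

```text
[ 0.63944635 -0.15857417  0.09568963] [-3.13920769e+00 -7.28361843e-05  1.90784490e+00] [-0.32797611  0.64312179 -0.06987255] 7.3333 0.02981257332896247
```

View pics/side9.png

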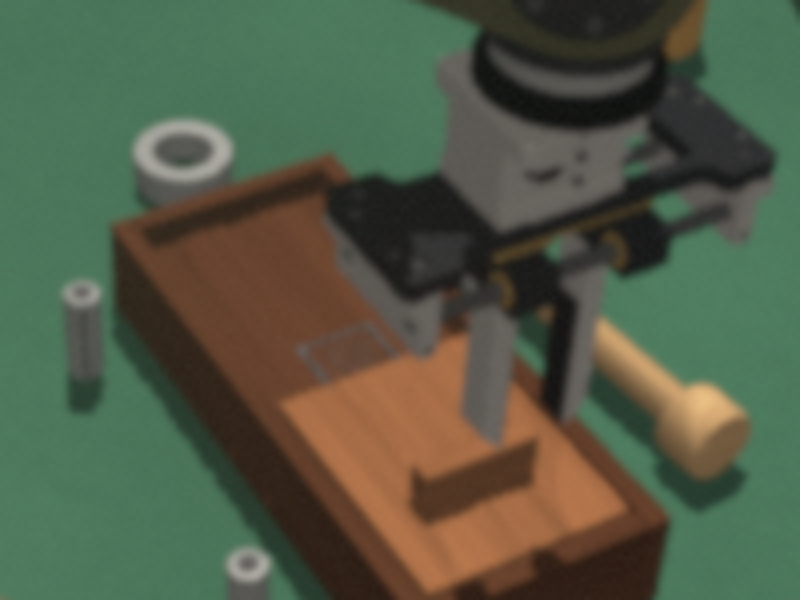

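View pics/top9.png

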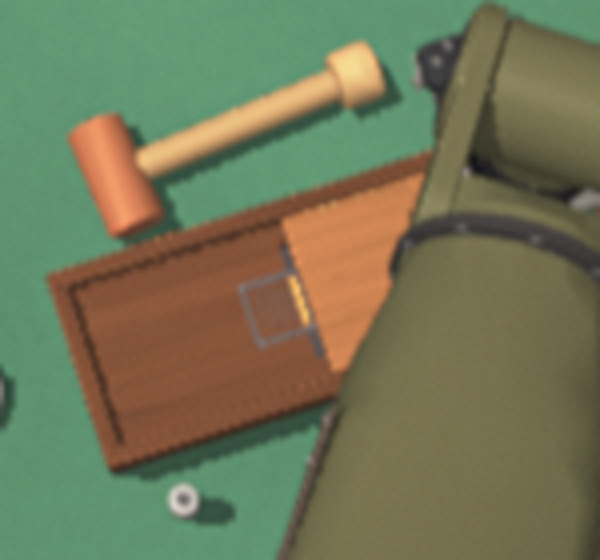

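```bash
python3 - <<'E'
from h import *
c=cams.camera('side'); o=ctrl.get_obs(); p=o['ee_pos']; print(p,o['force'])
ax=np.array([.9417,.3363,0]);ay=np.array([-.3363,.9417,0])
for s in(-1,1):
  for dy in (-.008,.008):
    q=p+[0,0,.028]+s*.0212*ax+dy*ay
    a=proj(c,q); print(s,dy,(a[0]-270)*4,(a[1]-130)*4)
E
```

```text
[ 0.63910146 -0.15541632  0.09600141] [-0.40857566  0.23226449 -1.03812018]
-1 -0.008 484.24623608631464 440.1997675895118
-1 0.008 464.5797846420712 417.6339513470691
1 -0.008 563.7114031436997 408.9416720499896
1 0.008 543.4552966448582 387.0876991402496
```

The projected finger tips land at crop (484,440), and they are seen at (487,440), so the 28 mm height correction holds. Next I descend behind the rib to a true height of about 0.064.

Request:
servo_tool --pt "0 0 -0.015 0 0 0.005 -0.36" --pt "0 0 -0.03 0 0 0.005 -0.36" --pt "0 0 -0.04 0 0 0.005 -0.36" --pt "0 0 -0.05 0 0 0.005 -0.36" --pt "0 0 -0.055 0 0 0.005 -0.36" --pt "0 0 -0.06 0 0 0.005 -0.36" --pt "0 0 -0.06 0 0 0.005 -0.36" --pt "0 0 -0.06 0 0 0.005 -0.36"

```text
time_s: 8.1
ee_pos: [0.6393, -0.1553, 0.0363]
eef_rot: [-3.139, -0.0, 1.916]
force: [-0.2, -0.5, 0.5]
grip_width: 0.0304
```

```bash
python3 - <<'E'
from h import *
c=cams.camera('side'); o=ctrl.get_obs(); print(o['ee_pos'],o['eef_rot'],o['force'],o['time_s'],o['grip_width'])
save(c,'side10.png',(320,170,460,280),5)
E
```

```text
[ 0.63940347 -0.15546699  0.03662116] [-3.13982380e+00 -1.05238487e-04  1.91579950e+00] [ 0.12904635 -0.38134243 -0.93915461] 8.15 0.02983684025141526
```

View pics/side10.png

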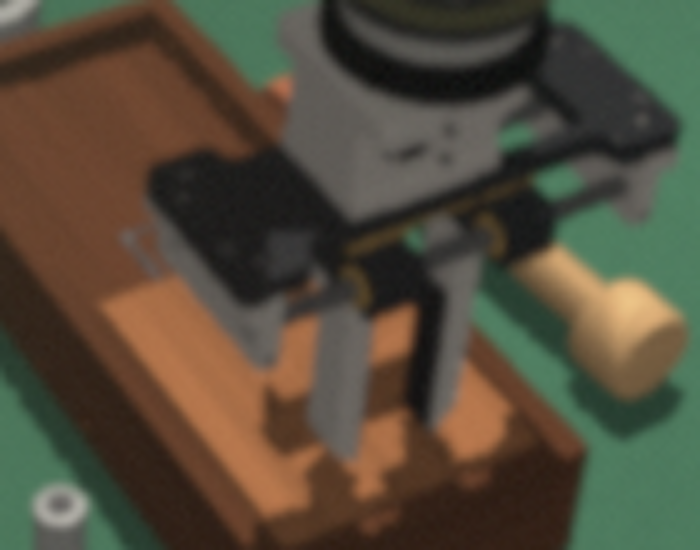

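The fingers stand just behind the rib's -y face (rib at crop (290,410), tips at (345,455)) with no contact force. I push along the box's +y.

Request:
servo_tool --pt "-0.0015 0.0043 0 0 0 0 -0.36" --pt "-0.0034 0.0094 0 0 0 0 -0.36" --pt "-0.0061 0.017 0 0 0 0 -0.36" --pt "-0.0091 0.0254 0 0 0 0 -0.36" --pt "-0.0121 0.0339 0 0 0 0 -0.36" --pt "-0.0151 0.0424 0 0 0 0 -0.36" --pt "-0.0182 0.0509 0 0 0 0 -0.36" --pt "-0.0202 0.0565 0 0 0 0 -0.36"

```text
time_s: 8.82
ee_pos: [0.6189, -0.0977, 0.0368]
eef_rot: [-3.14, -0.0, 1.916]
force: [1.6, -3.9, 2.9]
grip_width: 0.0301
```

```bash
python3 - <<'E'
from h import *
c=cams.camera('side'); o=ctrl.get_obs(); print(o['ee_pos'],o['eef_rot'],o['force'],o['time_s'],o['grip_width'])
save(c,'side11.png',(290,130,460,280),4.5)
E
```

```text
[ 0.61863516 -0.09696612  0.03663906] [-3.13960048e+00 -6.88075322e-04  1.91693245e+00] [ 0.51296757  0.28316461 -0.57330751] 8.8667 0.029901566392246816
```

View pics/side11.png

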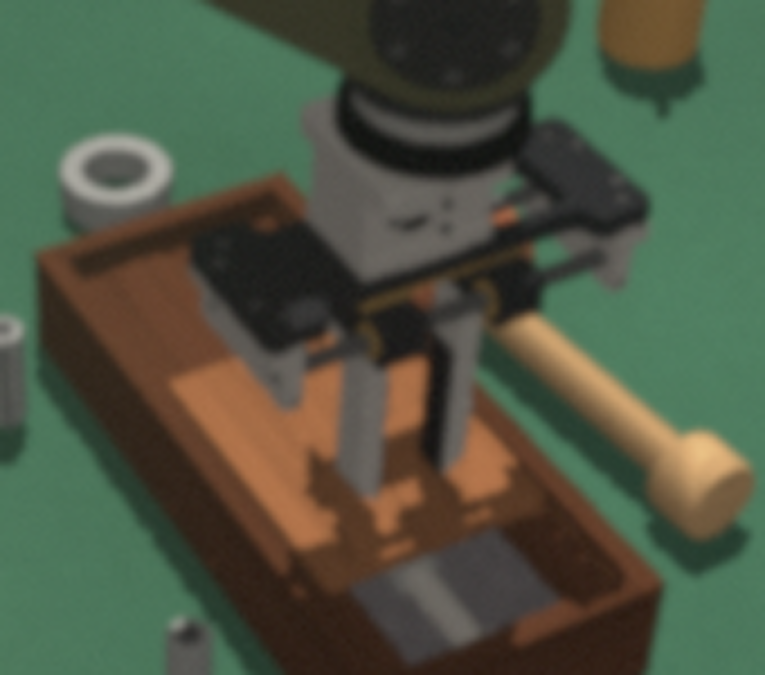

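The cover has slid over the tab, flat, with about 4 N of push, and the well is opening. I keep pushing.

Request:
servo_tool --pt "-0.0015 0.0043 0 0 0 0 -0.36" --pt "-0.0037 0.0104 0 0 0 0 -0.36" --pt "-0.0064 0.0179 0 0 0 0 -0.36" --pt "-0.0094 0.0264 0 0 0 0 -0.36" --pt "-0.0125 0.0348 0 0 0 0 -0.36" --pt "-0.0155 0.0433 0 0 0 0 -0.36" --pt "-0.0185 0.0518 0 0 0 0 -0.36" --pt "-0.0215 0.0603 0 0 0 0 -0.36"

```text
time_s: 9.53
ee_pos: [0.5967, -0.0356, 0.0366]
eef_rot: [-3.139, -0.001, 1.917]
force: [1.6, -1.5, 2.0]
grip_width: 0.0301
```

```bash
python3 - <<'E'
from h import *
o=ctrl.get_obs(); p=o['ee_pos']; print(p,o['force'],o['time_s'])
d=p[:2]-[.599,-.042]; print(d@[.9417,.3363],d@[-.3363,.9417])
E
```

```text
[ 0.59671194 -0.03564958  0.03657936] [ 1.62395202 -1.54496775  2.03779357] 9.5333
-1.9023214296811244e-05 0.006749665647115632
```

Request:
servo_tool --pt "-0.0017 0.0047 0 0 0 0 -0.36" --pt "-0.0037 0.0104 0 0 0 0 -0.36" --pt "-0.0057 0.016 0 0 0 0 -0.36" --pt "-0.0074 0.0207 0 0 0 0 -0.36" --pt "-0.0091 0.0254 0 0 0 0 -0.36" --pt "-0.0101 0.0283 0 0 0 0 -0.36" --pt "-0.0111 0.0311 0 0 0 0 -0.36" --pt "-0.0114 0.032 0 0 0 0 -0.36"

```text
time_s: 10.2
ee_pos: [0.5852, -0.0033, 0.0366]
eef_rot: [-3.139, -0.001, 1.917]
force: [1.5, -3.1, 1.9]
grip_width: 0.0304
```

```bash
python3 - <<'E'
from h import *
o=ctrl.get_obs(); p=o['ee_pos']; print(p,o['force'],o['time_s'])
d=p[:2]-[.599,-.042]; print(d@[.9417,.3363],d@[-.3363,.9417])
c=cams.camera('side'); save(c,'side12.png',(290,130,460,280),4.5)
E
```

```text
[ 0.58516849 -0.00334077  0.03656505] [ 1.4986886  -3.13824921  1.93135389] 10.2
-2.4034609509734534e-05 0.041056932406655255
```

View pics/side12.png

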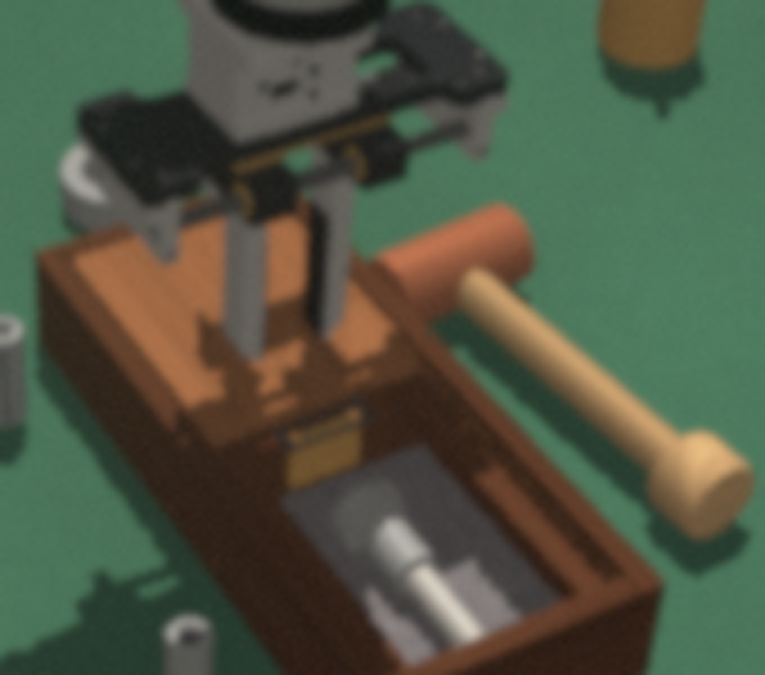

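The cover is almost at the far rim and the well is open. One last gentle nudge until it meets the rim.

Request:
servo_tool --pt "-0.0002 0.0005 0 0 0 0 -0.36" --pt "-0.0003 0.0009 0 0 0 0 -0.36" --pt "-0.0005 0.0014 0 0 0 0 -0.36" --pt "-0.0007 0.0019 0 0 0 0 -0.36" --pt "-0.0008 0.0024 0 0 0 0 -0.36" --pt "-0.001 0.0028 0 0 0 0 -0.36" --pt "-0.001 0.0028 0 0 0 0 -0.36" --pt "-0.001 0.0028 0 0 0 0 -0.36"

```text
time_s: 10.92
ee_pos: [0.5846, -0.0026, 0.0367]
eef_rot: [-3.139, 0.002, 1.916]
force: [2.0, -15.2, 1.3]
grip_width: 0.0298
```

The cover meets the rim: 15 N, and the motion stopped at tool y ≈ 42, as computed. I back off, then lift.

Request:
servo_tool --pt "0.001 -0.003 0 0 0 0 -0.36" --pt "0.0025 -0.007 0 0 0 0 -0.36" --pt "0.004 -0.0115 0 0 0 0 -0.36" --pt "0.004 -0.0115 0.01 0 0 0 -0.36" --pt "0.004 -0.0115 0.04 0 0 0 -0.36" --pt "0.004 -0.0115 0.075 0 0 0 -0.36" --pt "0.004 -0.0115 0.11 0 0 0 -0.36" --pt "0.004 -0.0115 0.14 0 0 0 -0.36"

```text
time_s: 11.58
ee_pos: [0.5886, -0.0138, 0.1799]
eef_rot: [-3.141, 0.002, 1.917]
force: [0.8, 0.2, 0.1]
grip_width: 0.0299
```

Request:
servo_tool --pt "-0.015 0.03 0.005 0 0 0 -0.36" --pt "-0.03 0.06 0.005 0 0 0 -0.36" --pt "-0.045 0.09 0.005 0 0 0 -0.36" --pt "-0.06 0.12 0.005 0 0 0 -0.36" --pt "-0.075 0.15 0.005 0 0 0 -0.36" --pt "-0.09 0.18 0.005 0 0 0 -0.36" --pt "-0.105 0.21 0.005 0 0 0 -0.36" --pt "-0.105 0.21 0.005 0 0 0 -0.36"

```text
time_s: 12.25
ee_pos: [0.4813, 0.2003, 0.1858]
eef_rot: [-3.141, 0.001, 1.921]
force: [0.8, 0.0, 0.3]
grip_width: 0.0301
```

Request:
servo_tool --pt "-0.015 0.03 0 0 0 0 -0.36" --pt "-0.03 0.06 0 0 0 0 -0.36" --pt "-0.045 0.09 0 0 0 0 -0.36" --pt "-0.06 0.12 0 0 0 0 -0.36" --pt "-0.06 0.12 0 0 0 0 -0.36" --pt "-0.06 0.12 0 0 0 0 -0.36" --pt "-0.06 0.12 0 0 0 0 -0.36" --pt "-0.06 0.12 0 0 0 0 -0.36"

```text
time_s: 12.92
ee_pos: [0.4219, 0.3194, 0.1861]
eef_rot: [-3.141, 0.001, 1.919]
force: [-0.7, -0.1, -0.8]
grip_width: 0.0303
```

```bash
python3 - <<'E'
from h import *
o=ctrl.get_obs(); print(o['ee_pos'],o['force'],o['time_s'])
for k in('side','top'):
    c=cams.camera(k); save(c,k+'13.png',(270,130,460,300) if k=='side' else (240,90,420,250),4)
    P,u,v=cloud(c); d=P[:,:2]-[.599,-.042]; X=d@[.9417,.3363];Y=d@[-.3363,.9417]
    q=(abs(X)<.06)&(abs(Y)<.15)&(P[:,2]>.07)&(P[:,2]<.09)
    print(k,'rib box xy',X[q].mean(),Y[q].mean(),q.sum(),cv2.minAreaRect((np.c_[X,Y][q]*1000).astype(np.float32)))
    q=(abs(X)<.05)&(Y>.07)&(Y<.14); A=np.c_[X[q],Y[q],np.ones(q.sum())]; z=P[q][:,2]; print('plane',np.linalg.lstsq(A,z,rcond=None)[0])
    nets(c,['pin_a','setting_ring','mallet'])
E
```

```text
[0.42185327 0.31938712 0.18606487] [-0.72242013 -0.13452864 -0.75399137] 12.9167
side rib box xy -0.003478386115052419 0.05473029592666946 229 ((-2.0292510986328125, 56.71162796020508), (16.212614059448242, 63.94211959838867), 88.81941223144531)
plane [-0.00105429 -0.00079905  0.05811834]
pin_a 0.84 334 292 [ 0.519 -0.179  0.009]
pin_a 0.7 291 219 [0.457 0.024 0.019]
setting_ring 0.62 315 170 [ 0.532  0.213 -0.   ]
mallet 0.84 412 216 [ 0.718 -0.002  0.017]
top rib box xy 0.0004654116780019743 0.05847636277701117 128 ((0.8580284118652344, 58.46569061279297), (14.343899726867676, 64.19499969482422), 89.95206451416016)
plane [ 0.00302798 -0.00026519  0.05693587]
pin_a 0.57 311 227 [0.451 0.031 0.057]
pin_a 0.45 383 210 [ 0.507 -0.167  0.023]
setting_ring 0.78 257 200 [ 0.53   0.188 -0.003]
mallet 0.66 324 136 [0.715 0.002 0.019]
```

View pics/side13.png

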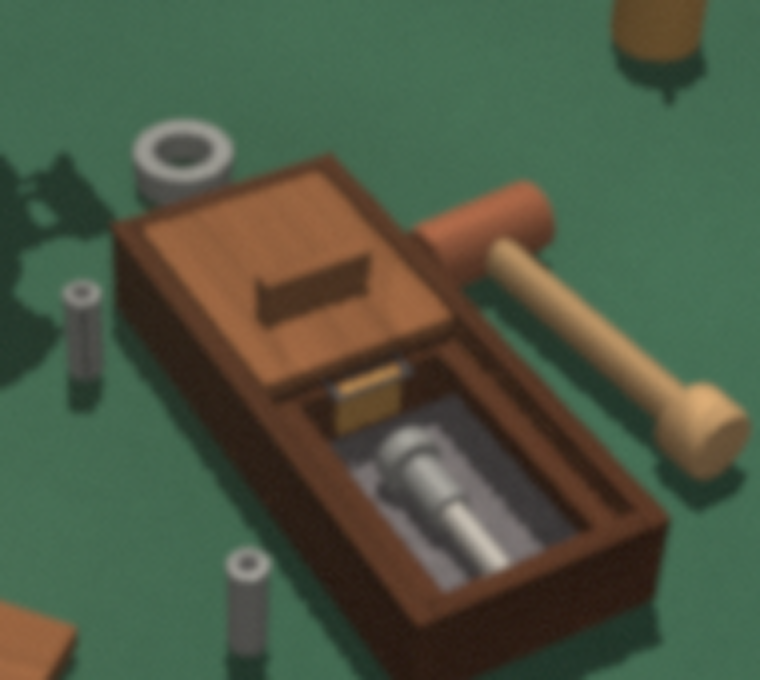

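View pics/top13.png

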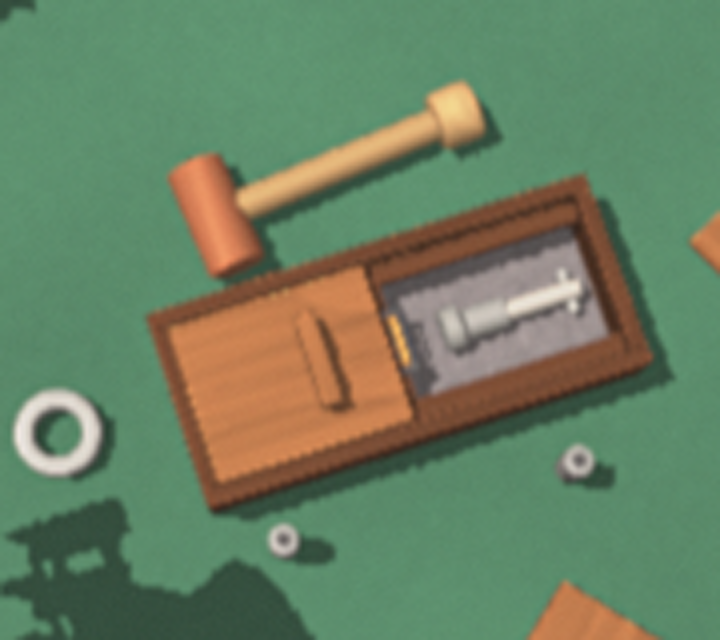

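Both pictures show the cover flat against the far rim. The rib is at box y ≈ 57–58, so the cover is at about 77–78. The well is open, and the pins, ring and mallet are where they were. Handing in.

```bash
python3 -c "
from station import hand_in
print(hand_in())"
```

```text
the job is handed in; nothing more can be done
None
```

The gauge box is open and the job is handed in, with the arm clear by about 13 s on the robot's clock; the hand-in gives no verdict. I pressed the snap tab in with the shut fingertips until it bottomed (33 N, no brass left standing above the deck). I then pushed the cover by its rib along the box until it met the far rim (15 N), backed off and moved the arm away.

**Last checks:**
- **Cover:** it lies flat, with its top at z ≈ 0.057–0.058 and a slope under 0.004 rad. The rib is at box y ≈ 58 mm (top camera) and 55–57 mm (side camera), so the cover is at about y = 75–78 mm.
- **Well and loose things:** the gauge well is uncovered. The pins, mallet and setting ring look unmoved in both views.

**What disagreed:**
- **Tool height:** the reported TCP height read about 28 mm lower than the real fingertips. I found this from the pictures and from the tab contact, and corrected for it. I did not find the cause.
- **Tab colour:** once the tab was flush, its top looked mostly deck-coloured in the pictures. That it is fully in therefore rests on the contact force, the missing step and the cover sliding over it freely.

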